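# Stopper the flask, then hold the photometer lid at its mark

## Task

Close the amber flask with the black stopper from the white stand, pushed down until its collar sits on the rim, so that no vapour gets into the photometer. Then take the bar on the photometer's spring-loaded lid, raise the lid until it lies in line with the white pointer on the angle scale beside it, and finish while still holding it there: the lid snaps shut if let go. Leave the pointer's setting as it is, do not tip the flask over, and do not disturb the beaker, the bottle or the measuring cylinder.

Things in the scene. Friction and masses are not known exactly. Their poses are not given: they have to be found in the camera images.
- stopper_center (a point): Black rubber stopper, 62 mm tall, standing upright; this point is on its axis half-way up, 31 mm above its foot; z axis up along the stopper. From the foot: plug tapering from 18 mm to 23 mm diameter over the lowest 30 mm, then a 34 mm diameter collar 6 mm thick (30 to 36 mm), then a round grip 24 mm in diameter from 38 to 62 mm (grip middle 19 mm above this point). About 50 g. At the start the plug hangs in the hole of the stand, collar on the stand's top.
- stand: White plastic block 65 x 65 x 70 mm, fixed; origin at the centre of its underside. A 27 mm hole, 36 mm deep, in the middle of its top holds the stopper upright.
- flask_mouth (a point): Amber glass conical flask, loose, standing on the bench, about 350 g, 110 mm tall, 84 mm wide at the bottom, neck 35 mm outside and 26 mm inside diameter, straight for the top 38 mm and open below. This point is the centre of the mouth, level with the rim, 110 mm above the bench; z axis up. With the stopper fully home its collar's underside is on the rim, so stopper_center is then 1 mm above this point.
- lid (a joint): Angle of the photometer's lid in rad: 0 closed (level), growing as its robot-side edge rises; stops at 1.25. A spring and the lid's weight pull it shut all the way: 0.45 to 0.9 N m about the hinge, so about 4 to 7 N at the bar at right angles to the lid, holds it; the bar may turn in the grip. The lid is a grey plate 145 mm (from hinge to front edge) x 160 mm x 12 mm on top of a white box 260 x 260 mm, 100 mm high, fixed to the bench.
- lid_bar (a point): Middle of the steel bar handle on the lid. Round bar 12 mm thick, 72 mm long, parallel to the hinge, on a post at each end, 32 mm clear between bar centre and lid top. 130 mm from the hinge axis along the lid and 38 mm above the lid's mid-plane. Axes turn with the lid: x from the front edge to the hinge (level and away from the robot when shut), y along the bar, z out of the lid's top.
- lid_hinge (a point): Point on the lid's hinge axis, in the middle of its width, 108 mm above the bench, at the photometer's far side; the axis is level. Axes as for lid_bar.
- pointer (a joint): Angle of the white pointer in rad, on the same scale and about the same hinge axis as the lid: the lid is at the mark when joint lid equals joint pointer. Between 0.45 and 0.8 at the start; stiff, not to be moved.
- pointer_tip (a point): Tip of the white pointer arm, a flat blade 12 mm wide (along the hinge axis), 6 mm thick, reaching 135 mm from the hinge axis, with a small clamp knob near its end, on an upright steel arc scale of 125 mm radius at the lid's -y side (122 mm to the side of the lid's middle). Axes turn with the pointer: x from the tip to the hinge axis.
- beaker: Empty glass beaker, 68 mm wide, 80 mm tall, bystander; origin at the centre of its underside.
- bottle: Glass bottle with black cap, 72 mm wide, 150 mm tall, bystander; origin at the centre of its underside.
- cylinder: Glass measuring cylinder, 30 mm tube on a 72 mm foot, 204 mm tall, bystander; origin at the centre of its underside.

How it is judged:
On the way, in this order (a step that is already met when the one before it is completed fails the run):
1. the stopper is fully home in the upright flask and let go, the lid still shut (z of stopper_center in the frame of flask_mouth between -0.01 and 0.0045 m and horizontal distance between stopper_center and flask_mouth below 0.006 m and angle between the z axis of stopper_center and the z axis of flask_mouth, either way round below 0.12 rad and angle between flask_mouth's own z axis and vertical below 0.1 rad and height (world z) of flask_mouth below 0.116 m and contact force between the fingers and stopper below 0.1 N and value of joint lid below 0.05 rad), for 0.3 s.
2. then the lid is raised to the pointer, held by the fingers (angle between the x axis of lid_bar and the x axis of pointer_tip, either way round below 0.09 rad and contact force between the fingers and lid above 1 N), for 0.3 s.
At the end, for the whole second after the job is handed in: Fingers hold the lid still (over 1 N), within 0.09 rad of the pointer, through the last second; the flask stands upright on the bench, its stopper released and fully home (collar within 3.5 mm of the rim, within 6 mm of the axis, straight within 0.12 rad) (all of step 2 and z of stopper_center in the frame of flask_mouth between -0.01 and 0.0045 m and horizontal distance between stopper_center and flask_mouth below 0.006 m and angle between the z axis of stopper_center and the z axis of flask_mouth, either way round below 0.12 rad and angle between flask_mouth's own z axis and vertical below 0.1 rad and height (world z) of flask_mouth below 0.116 m and contact force between the fingers and stopper below 0.1 N and velocity of joint lid between -0.1 and 0.1 rad/s); the arm keeps its last pose, push and grip.
It fails at once if the pointer's setting is moved (tip by more than 10 mm) (distance of pointer_tip from where it was at the start of the episode above 0.01 m).
It fails at once if the flask is tipped over (angle between flask_mouth's own z axis and vertical above 0.5 rad).
It fails at once if the beaker is disturbed (moved more than 30 mm) (distance of beaker from where it was at the start of the episode above 0.03 m).
It fails at once if the bottle is disturbed (moved more than 30 mm) (distance of bottle from where it was at the start of the episode above 0.03 m).
It fails at once if the measuring cylinder is disturbed (moved more than 30 mm) (distance of cylinder from where it was at the start of the episode above 0.03 m).
It also fails if it takes over 51 s, if anything falls off the work surface, if the arm or the gripper's body presses on something with over 40 N, if the wrist force passes 120 N, or if a joint passes its speed limit or range.

## Robot

A 6-joint arm with a two-finger parallel gripper is mounted at the origin on the work surface. World frame = base frame: x ahead of the robot, y to its left, z up, the work surface at z = 0. Lengths are in m, angles in rad, forces in N, time in s.
With the tool pointing down it reaches from about 0.35 to 0.875 m from the base axis. Payload 15.5 kg.
Tool frame: the origin (TCP) lies midway between the tips of the shut fingers; the grasp point (between the pads) lies 19 mm behind it; z points along the fingers, y is the direction in which the jaws open and shut (so a half turn about z gives the same grasp; the last joint's range is limited). The gripper opens to 85 mm and grips with 20 to 120 N. Pads are 22 mm wide; open, the fingers measure 114 mm over their backs; the gripper's body (76 mm by 85 mm) begins 54 mm behind the grasp point. The pads swing forward as they close: fully open they stand 13 mm farther back than shut.
Start: joints at [-1.347, 0.494, 1.345, -0, 1.302, -0.096], TCP at [0.196, -0.593, 0.231] pointing down, gripper open.
Joint ranges: [-2.91, 2.91], [-0.82, 2.16], [0.22, 2.67], [-1.22, 4.37], [0.12, 2.79], [-3.08, 3.08]. Speed limits (rad/s): [1.89, 1.89, 2.57, 3.01, 3.01, 3.01].

## Interface

Orientations are given as a unit quaternion [x, y, z, w].
In Python, from rig import readout, cams, job gives the robot as it stands.
- The arm moves only by the tool carry_out, never from a script. Its argument "commands" is a list of rows, each an object of numbers: "x", "y", "z": the shift along the tool's x, y, z in cm; "yaw": the turn about the tool's z in degrees. In form: [{"x": .., "y": .., "z": .., "yaw": ..}, ...]. A call has 1 to 10 rows; each row is the pose to reach, as a shift and turn from the pose commanded when the call began, along the tool's axes at that moment; what a row does not reach only later rows make up. A row lasts 1/10 s, in which the tool goes at most 50 mm and 8.59 degrees, less where a joint would pass 70% of its speed; a pose out of reach is approached as far as the arm can. A call with a gripper value outside its range is refused whole. "hand" is the opening, from 0 (shut) to 1 (fully open), set as the call begins (left out, the last holds). The fingers move at their own pace and stop on an object; "newtons" is the grip in N (left out, the last holds). Time passes only in rows, so rows that repeat a pose let the fingers close. It gives the time, the measured TCP pose, the force and the opening at its end, in the units of the state.
- readout.read_state(): the state, without advancing time (a new reading comes with each control period).
- cams.grab_frame(name): name is "side" or "top" or "wrist"; returns the picture (384x512x3 uint8, red, green, blue); there is no depth.
- cams.get_calibration(name): a dict with "fx", "fy", "cx", "cy" (pixels), "R" (3x3) and "t" (3): a world point X has camera coordinates R X + t. Camera axes: x right, y down, z forward; pixel columns grow to the right and rows downward; lengths in m; the calibration is good to about 2 mm. A picture is of the moment at which its call begins: read the wrist's pose just before it. get_calibration takes no time and is no camera call; for the wrist camera it gives the pose at the moment of the call.
- job.job_done(): hands the job in, once; it reports no verdict.
The state is a dict: "clock": time; "joint_pos": joint angles; "dq": joint speeds; "joint_efforts": joint torques, N m; "ee_pos": TCP position; "ee_rot": TCP orientation; "force": force on the tool from outside, world axes, zero at the start; "wrist_torque": the same for the moment, N m; "width": opening from 0.0 (shut) to 1.0 (fully open).
Only numpy, scipy, OpenCV 4.12 (cv2) and the standard library are available. Lean on these libraries where they do the work, as an engineer would, in place of code of your own. Each camera call takes 0.05 s, during which the arm holds its last target. There are 200 camera calls.

## Working session

There is one attempt and no reset: what is moved stays moved. The work goes in short steps, Python scripts to look and compute and a tool call to move; the robot and the scene stay as the last step left them, time stands still between calls to the robot, and variables do not carry over. Pictures are saved under pics/ and viewed, on a budget of 10 in all, crops included, one or two more only if the job needs it, and the job is handed in when it is done.

Besides the shell and the picture viewer there is one more tool, called after "Call:" as name([rows], argument=value, ...), one row to a line, values as JSON. carry_out: Moves the arm, as the interface text tells. Its arguments: {"type":"object","properties":{"commands":{"type":"array","items":{"type":"object","properties":{"x":{"type":"number"},"y":{"type":"number"},"z":{"type":"number"},"yaw":{"type":"number"}}}},"hand":{"type":"number"},"newtons":{"type":"number"}},"required":["commands"]}

```bash
ls; mkdir -p pics
python3 - <<'E'
from rig import readout,cams
import cv2
for n in ["side","top"]:
    c=cams.get_calibration(n);print(n,c)
    cv2.imwrite(f"pics/{n}0.png",cv2.resize(cams.grab_frame(n)[:,:,::-1],(800,600),interpolation=cv2.INTER_CUBIC))
s=readout.read_state();print(s)
E
```

```text
pics
side {'fx': 462.36323977994493, 'fy': 462.36323977994493, 'cx': 265.53619870023533, 'cy': 193.42611154799908, 'R': array([[-0.88019032, -0.47434033,  0.01631712],
       [-0.34495225,  0.6157265 , -0.70844112],
       [ 0.32599531, -0.62919164, -0.70558127]]), 't': array([0.53377301, 0.28476275, 1.00696899])}
top {'fx': 363.3409194649515, 'fy': 363.3409194649515, 'cx': 260.9491822754332, 'cy': 191.2933575499178, 'R': array([[ 2.33208025e-02, -9.99727993e-01,  2.81604194e-04],
       [-9.82437337e-01, -2.29696206e-02, -1.85173636e-01],
       [ 1.85129736e-01,  4.04173931e-03, -9.82705778e-01]]), 't': array([0.00310133, 0.63331673, 1.06774129])}
{'clock': 0.1, 'joint_pos': array([-1.34651065e+00,  4.94107202e-01,  1.34607459e+00, -1.37882962e-05,
        1.30247692e+00, -9.55336559e-02]), 'dq': array([-0.00085566, -0.00158111, -0.0023713 , -0.00101064,  0.00131058,
       -0.00172688]), 'joint_efforts': array([ 3.83684193e-03, -8.83590603e+01, -3.84564793e+01, -1.73509447e-04,
        5.08379235e-03,  1.88121518e-08]), 'ee_pos': array([ 0.19640432, -0.59300162,  0.23076665]), 'ee_rot': array([ 9.87241239e-01,  1.59230812e-01, -4.09233119e-05, -5.31497449e-04]), 'force': array([ 0.34167395, -0.0362687 , -0.36774903]), 'wrist_torque': array([ 0.00650897, -0.02305125, -0.03090906]), 'width': 1.0003109717507155}
```

View pics/side0.png

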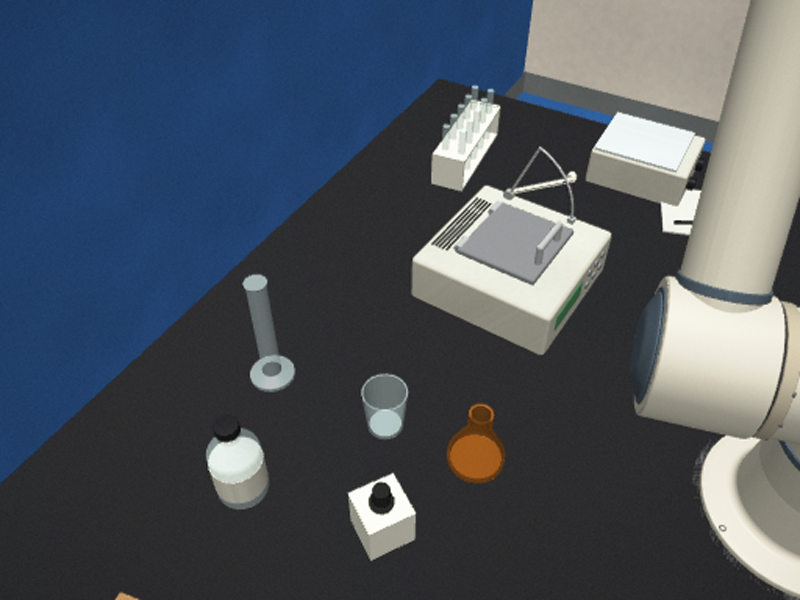

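View pics/top0.png

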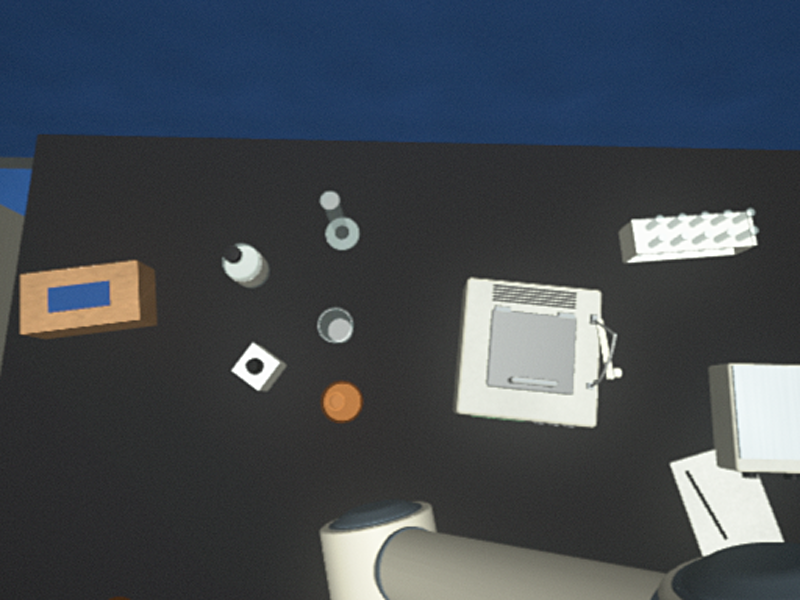

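The side view shows the stopper grip top at (381,488), the flask mouth at (481,412), the bar between (538,258) and (560,226), and the pointer from (509,193) to its knob at (572,177). In the top view the stopper is at (254,365), the flask at (340,402), the bar runs (510,379) to (556,384), and the knob is at (615,374).

```bash
cat > h.py <<'E'
import numpy as np
from rig import readout,cams
from scipy.spatial.transform import Rotation as Ro
def ray(n,p,s=0.64,c=None):
    c=c or cams.get_calibration(n);R=np.array(c['R']);t=np.array(c['t'])
    d=R.T@np.array([(p[0]*s-c['cx'])/c['fx'],(p[1]*s-c['cy'])/c['fy'],1]);return -R.T@t,d/np.linalg.norm(d)
def atz(n,p,z,s=0.64,c=None):
    o,d=ray(n,p,s,c);return o+d*(z-o[2])/d[2]
def tri(rs):
    A=sum(np.eye(3)-np.outer(d,d) for o,d in rs);b=sum((np.eye(3)-np.outer(d,d))@o for o,d in rs)
    return np.linalg.solve(A,b)
def totool(P):
    s=readout.read_state();return Ro.from_quat(s['ee_rot']).inv().apply(np.array(P)-s['ee_pos'])*100
E
python3 - <<'E'
from h import *
np.set_printoptions(precision=4,suppress=True)
for nm,a,b,z in [("stoptop",(381,488),(254,365),.102),("mouth",(481,412),(337,402),.11),("knob",(572,177),(615,374),None),("pivot",(509,193),(594,319),.108),("bar+y",(539,258),(510,379),.146),("bar-y",(560,226),(556,384),.146),
 ("beaker",(384,380),(335,324),.08),("bottle",(227,425),(233,251),.15),("cyl",(255,283),(330,200),.204)]:
    print(nm,tri([ray("side",a),ray("top",b)]), *( [atz("side",a,z),atz("top",b,z)] if z else []))
print("box",[atz("top",p,.1) for p in [(468,277),(602,290),(597,427),(456,413)]])
print("stand",[atz("top",p,.07)[:2] for p in [(252,342),(278,361),(258,387),(232,368)]])
print("lid",[atz("top",p,.114)[:2] for p in [(493,306),(576,314),(573,394),(487,385)]])
print("flaskbase",atz("top",(342,402),.0), atz("side",(475,455),0))
E
```

```text
stoptop [0.4931 0.3035 0.0955] [0.4911 0.3067 0.102 ] [0.4927 0.3017 0.102 ]
mouth [0.4288 0.1432 0.107 ] [0.4285 0.1454 0.11  ] [0.4284 0.1427 0.11  ]
knob [ 0.486  -0.3459  0.1733]
pivot [ 0.5925 -0.3346  0.1078] [ 0.5913 -0.3345  0.108 ] [ 0.5935 -0.3342  0.108 ]
bar+y [ 0.4741 -0.1727  0.1239] [ 0.4649 -0.1483  0.146 ] [ 0.4758 -0.168   0.146 ]
bar-y [ 0.4679 -0.2525  0.137 ] [ 0.4638 -0.2415  0.146 ] [ 0.4688 -0.2498  0.146 ]
beaker [0.5742 0.1546 0.1006] [0.5834 0.1404 0.08  ] [0.5765 0.1571 0.08  ]
bottle [0.6979 0.3442 0.1424] [0.6902 0.3473 0.15  ] [0.6986 0.343  0.15  ]
cyl [0.7822 0.1601 0.1994] [0.7768 0.1636 0.204 ] [0.782  0.1601 0.204 ]
box [array([ 0.671 , -0.0973,  0.1   ]), array([ 0.6514, -0.3543,  0.1   ]), array([ 0.3945, -0.3349,  0.1   ]), array([ 0.4136, -0.0762,  0.1   ])]
stand [array([0.539 , 0.3175]), array([0.5035, 0.2648]), array([0.4532, 0.2997]), array([0.4881, 0.3522])]
lid [array([ 0.6129, -0.1431]), array([ 0.6013, -0.2988]), array([ 0.4528, -0.2887]), array([ 0.4655, -0.1314])]
flaskbase [0.4291 0.146  0.    ] [0.43   0.1418 0.    ]
```

Run:
```python
from h import *
np.set_printoptions(precision=2,suppress=True)
for P in [(.38,-.25,.23),(.43,0,.23),(.493,.303,.21),(.43,.145,.21)]: print(P,totool(P))
c=cams.get_calibration("wrist");s=readout.read_state()
print(Ro.from_quat(s['ee_rot']).inv().apply(-c['R'].T@c['t']-s['ee_pos']), c['R']@Ro.from_quat(s['ee_rot']).as_matrix(),c['fx'],c['cx'],c['cy'])
```

```text
(0.38, -0.25, 0.23) [ 28.21 -26.79   0.11]
(0.43, 0, 0.23) [ 40.82 -48.95   0.13]
(0.493, 0.303, 0.21) [ 56.33 -75.73   2.16]
(0.43, 0.145, 0.21) [ 45.38 -62.71   2.15]
[ 0.08 -0.   -0.14] [[-0.    1.   -0.  ]
 [-0.95 -0.   -0.32]
 [-0.32  0.    0.95]] 337.327279701282 256.3494914288228 192.98441966364686
```

Call:
carry_out([
  {"x": 5, "y": -4.5, "z": 0, "yaw": -8},
  {"x": 10, "y": -9, "z": 0, "yaw": -16},
  {"x": 15, "y": -13.5, "z": 0, "yaw": -24},
  {"x": 20, "y": -18, "z": 0, "yaw": -32},
  {"x": 24, "y": -22, "z": 0, "yaw": -40},
  {"x": 28.2, "y": -26.8, "z": 0, "yaw": -48},
  {"x": 31, "y": -32, "z": 0, "yaw": -56},
  {"x": 34, "y": -37, "z": 0, "yaw": -63},
  {"x": 37, "y": -43, "z": 0, "yaw": -67.3},
  {"x": 40.8, "y": -49, "z": 0, "yaw": -67.3},
], hand=1, newtons=60)

```text
clock: 1.1
ee_pos: [0.3959, -0.1365, 0.2313]
ee_rot: [0.733, 0.681, 0.0, -0.0]
force: [1.2, -0.4, 0.2]
width: 1.002
```

Run:
```python
from h import *
np.set_printoptions(precision=3,suppress=True)
s=readout.read_state();print(s['ee_pos'],s['clock'],Ro.from_quat(s['ee_rot']).as_matrix()[:,0])
for P in [(.493,.303,.2),(.46,.16,.22)]: print(P,totool(P))
```

```text
[ 0.396 -0.136  0.231] 1.1 [0.074 0.997 0.   ]
(0.493, 0.303, 0.2) [44.541  6.452  3.129]
(0.46, 0.16, 0.22) [30.038  4.213  1.128]
```

Call:
carry_out([
  {"x": 4, "y": 0.7, "z": 0.3},
  {"x": 8, "y": 1.4, "z": 0.6},
  {"x": 12, "y": 2.1, "z": 0.9},
  {"x": 16, "y": 2.8, "z": 1.2},
  {"x": 20, "y": 3.5, "z": 1.5},
  {"x": 24, "y": 4.0, "z": 1.8},
  {"x": 28, "y": 4.2, "z": 2},
  {"x": 30, "y": 4.2, "z": 2},
  {"x": 30, "y": 4.2, "z": 2},
  {"x": 30, "y": 4.2, "z": 2},
])

```text
invalid input
```

Run:
```python
from h import *
import cv2,pickle
np.set_printoptions(precision=3,suppress=True)
s=readout.read_state();print(s['ee_pos'],s['clock'],s['dq'])
for P in [(.493,.303,.082),(.46,.16,.22)]: print(P,totool(P))
c=cams.get_calibration("wrist");pickle.dump(c,open("w1.pkl","wb"))
cv2.imwrite("pics/w1.png",cv2.resize(cams.grab_frame("wrist")[:,:,::-1],(800,600),interpolation=cv2.INTER_CUBIC))
```

```text
[ 0.396 -0.136  0.231] 1.1 [ 1.148 -0.104  0.143  0.002 -0.046  1.217]
(0.493, 0.303, 0.082) [44.541  6.452 14.929]
(0.46, 0.16, 0.22) [30.038  4.213  1.128]
```

View pics/w1.png

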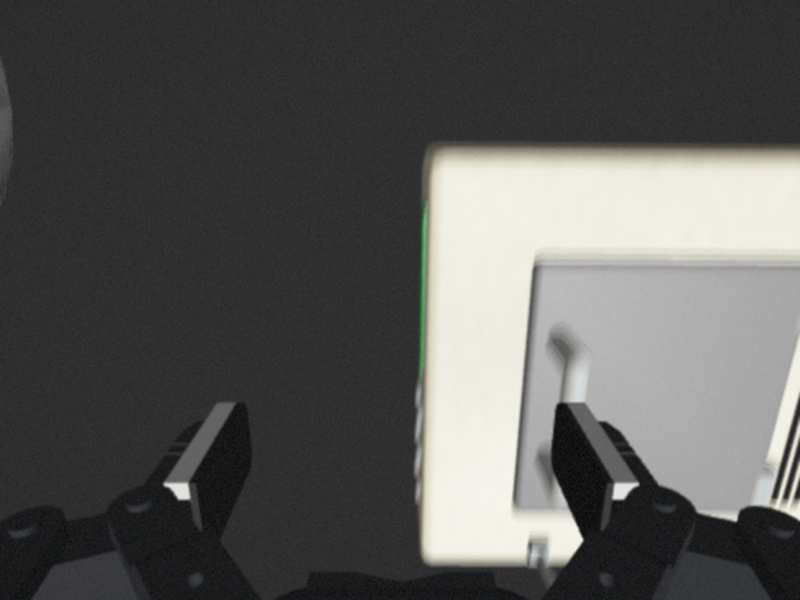

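The call was refused, probably because the rows had no yaw. The picture shows the photometer square to the tool, with its front edge at column ~425, so the yaw suits the lid. I'll resend with all keys.

Call:
carry_out([
  {"x": 4, "y": 0.7, "z": 0.3, "yaw": 0},
  {"x": 8, "y": 1.4, "z": 0.6, "yaw": 0},
  {"x": 12, "y": 2.1, "z": 0.9, "yaw": 0},
  {"x": 16, "y": 2.8, "z": 1.2, "yaw": 0},
  {"x": 20, "y": 3.5, "z": 1.5, "yaw": 0},
  {"x": 24, "y": 4.0, "z": 1.8, "yaw": 0},
  {"x": 28, "y": 4.2, "z": 2, "yaw": 0},
  {"x": 30, "y": 4.2, "z": 2, "yaw": 0},
  {"x": 30, "y": 4.2, "z": 2, "yaw": 0},
  {"x": 30, "y": 4.2, "z": 2, "yaw": 0},
])

```text
clock: 2.15
ee_pos: [0.4604, 0.1575, 0.211]
ee_rot: [0.733, 0.68, -0.0, -0.0]
force: [-0.4, -0.2, 1.0]
width: 0.997
```

Run:
```python
from h import *
import cv2,pickle
np.set_printoptions(precision=3,suppress=True)
s=readout.read_state();print(s['ee_pos'],s['clock'],s['dq'])
for P in [(.493,.303,.082),(.46,.16,.22)]: print(P,totool(P))
c=cams.get_calibration("wrist");pickle.dump(c,open("w2.pkl","wb"))
cv2.imwrite("pics/w2.png",cv2.resize(cams.grab_frame("wrist")[:,:,::-1],(800,600),interpolation=cv2.INTER_CUBIC))
```

```text
[0.46  0.158 0.211] 2.15 [-0.027 -0.009  0.008 -0.002 -0.001 -0.003]
(0.493, 0.303, 0.082) [14.755  2.16  12.898]
(0.46, 0.16, 0.22) [ 0.243 -0.063 -0.896]
```

View pics/w2.png

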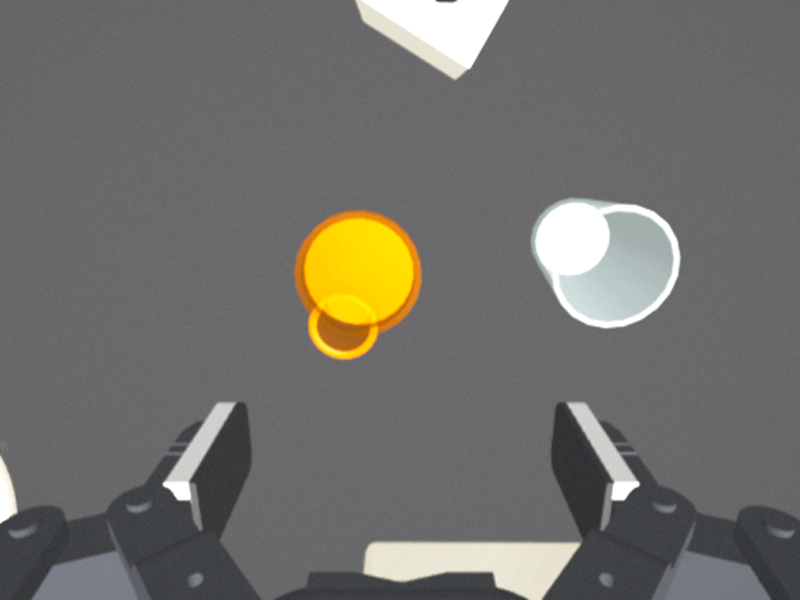

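The wrist picture shows the flask mouth as a ring centred at about (343,326). Now on to the stopper.

Call:
carry_out([
  {"x": 4, "y": 0.7, "z": 0, "yaw": 0},
  {"x": 8, "y": 1.4, "z": 0, "yaw": 0},
  {"x": 11.5, "y": 2.1, "z": 0, "yaw": 0},
  {"x": 11.5, "y": 2.1, "z": 0, "yaw": 0},
  {"x": 11.5, "y": 2.1, "z": 0, "yaw": 0},
])

```text
clock: 2.7
ee_pos: [0.4904, 0.2699, 0.211]
ee_rot: [0.734, 0.68, -0.0, -0.0]
force: [-0.2, -0.3, -0.5]
width: 1.005
```

Run:
```python
from h import *
import cv2,pickle
np.set_printoptions(precision=4,suppress=True)
c2=pickle.load(open("w2.pkl","rb"))
print("mouth",atz("wrist",(343,326),.11,c=c2), "base",atz("wrist",(358,272),.005,c=c2),"beaker",atz("wrist",(616,265),.08,c=c2))
print("rim diam",np.linalg.norm(atz("wrist",(308,326),.11,c=c2)-atz("wrist",(379,326),.11,c=c2)))
c=cams.get_calibration("wrist");pickle.dump(c,open("w3.pkl","wb"))
print(readout.read_state()['ee_pos'])
cv2.imwrite("pics/w3.png",cv2.resize(cams.grab_frame("wrist")[:,:,::-1],(800,600),interpolation=cv2.INTER_CUBIC))
```

```text
mouth [0.4299 0.1476 0.11  ] base [0.4292 0.1466 0.005 ] beaker [0.5748 0.16   0.08  ]
rim diam 0.03508407058310607
[0.4904 0.2699 0.211 ]
```

View pics/w3.png

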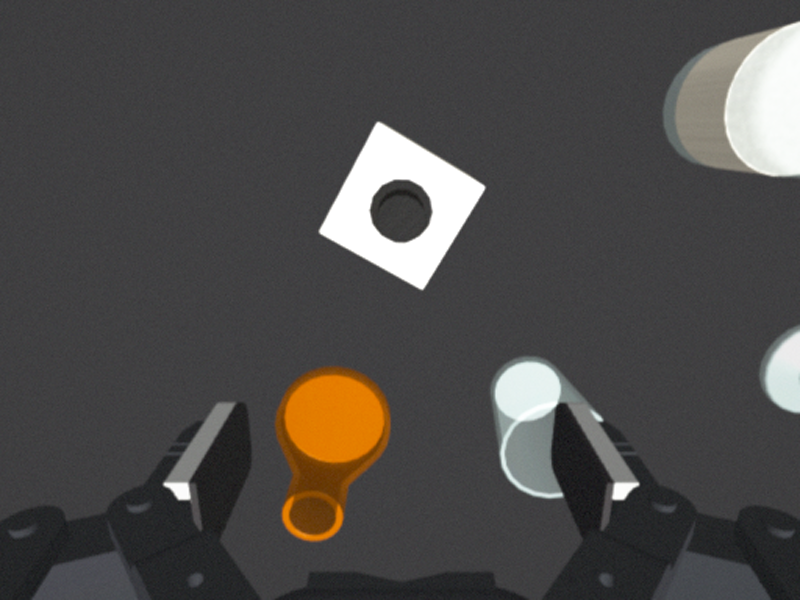

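The stopper's collar is a disc at about (401.5,211), and the stand's corners are at (378,122), (485,187), (422,290) and (319,233). The flask mouth is at (313,516).

Run:
```python
from h import *
import pickle
np.set_printoptions(precision=4,suppress=True)
c=pickle.load(open("w3.pkl","rb"))
print("collar",atz("wrist",(401.5,211),.076,c=c), "mouth",atz("wrist",(313,516),.11,c=c),"stand",np.mean([atz("wrist",p,.07,c=c) for p in [(378,122),(485,187),(422,290),(319,233)]],0))
print("collar d",np.linalg.norm(atz("wrist",(371,211),.076,c=c)-atz("wrist",(432,211),.076,c=c)))
P=np.append(atz("wrist",(401.5,211),.076,c=c)[:2],.082);print(totool(P))
```

```text
collar [0.4927 0.309  0.076 ] mouth [0.4303 0.1474 0.11  ] stand [0.4924 0.3085 0.07  ]
collar d 0.03199127116515326
[ 3.9847 -0.0561 12.9067]
```

Call:
carry_out([
  {"x": 4, "y": -0.05, "z": 0, "yaw": 0},
  {"x": 4, "y": -0.05, "z": 3, "yaw": 0},
  {"x": 4, "y": -0.05, "z": 6, "yaw": 0},
  {"x": 4, "y": -0.05, "z": 8.5, "yaw": 0},
  {"x": 4, "y": -0.05, "z": 10.5, "yaw": 0},
  {"x": 4, "y": -0.05, "z": 12, "yaw": 0},
  {"x": 4, "y": -0.05, "z": 12.8, "yaw": 0},
  {"x": 4, "y": -0.05, "z": 12.8, "yaw": 0},
  {"x": 4, "y": -0.05, "z": 12.8, "yaw": 0},
])

```text
clock: 3.65
ee_pos: [0.4933, 0.31, 0.084]
ee_rot: [0.734, 0.679, 0.0, 0.0]
force: [0.0, -0.0, 0.6]
width: 1.0
```

Call:
carry_out([
  {"x": 0, "y": 0, "z": 0, "yaw": 0},
  {"x": 0, "y": 0, "z": 0, "yaw": 0},
  {"x": 0, "y": 0, "z": 0, "yaw": 0},
  {"x": 0, "y": 0, "z": 0, "yaw": 0},
  {"x": 0, "y": 0, "z": 0, "yaw": 0},
  {"x": 0, "y": 0, "z": 0, "yaw": 0},
  {"x": 0, "y": 0, "z": 0, "yaw": 0},
  {"x": 0, "y": 0, "z": 0, "yaw": 0},
  {"x": 0, "y": 0, "z": 0, "yaw": 0},
  {"x": 0, "y": 0, "z": 0, "yaw": 0},
], hand=0, newtons=50)

```text
clock: 4.65
ee_pos: [0.493, 0.3106, 0.0837]
ee_rot: [0.734, 0.68, 0.0, 0.0]
force: [-1.8, -0.8, 6.2]
width: 0.251
```

Call:
carry_out([
  {"x": 0, "y": 0, "z": -1, "yaw": 0},
  {"x": 0, "y": 0, "z": -3, "yaw": 0},
  {"x": 0, "y": 0, "z": -6, "yaw": 0},
  {"x": 0, "y": 0, "z": -9, "yaw": 0},
  {"x": 0, "y": 0, "z": -11, "yaw": 0},
  {"x": 0, "y": 0, "z": -11, "yaw": 0},
  {"x": 0, "y": 0, "z": -11, "yaw": 0},
])

```text
clock: 5.35
ee_pos: [0.4929, 0.3105, 0.1937]
ee_rot: [0.734, 0.68, 0.0, 0.0]
force: [-0.3, -0.4, -1.8]
width: 0.249
```

Run:
```python
from h import *
import cv2,pickle
np.set_printoptions(precision=4,suppress=True)
s=readout.read_state();print(s['ee_pos'],s['clock'],s['width'],s['force'],s['joint_pos'])
c=cams.get_calibration("wrist");pickle.dump(c,open("w4.pkl","wb"))
a=cams.grab_frame("wrist");b=cams.grab_frame("side")
i=np.hstack([cv2.resize(a[150:384,130:382],None,fx=1.8,fy=1.8,interpolation=2),cv2.resize(b[200:330,160:260],(324,421),interpolation=2)])
print(i.shape);cv2.imwrite("pics/w4.png",i[:,:,::-1])
for P in [(.430,.1475,.20)]: print(P,totool(P))
```

```text
[0.4929 0.3105 0.1937] 5.35 0.2491619583503167 [-0.2522 -0.4193 -1.7727] [ 0.4596  0.4727  1.5004 -0.      1.1678  0.536 ]
(421, 778, 3)
(0.43, 0.1475, 0.2) [-16.7022  -4.9828  -0.7304]
```

View pics/w4.png

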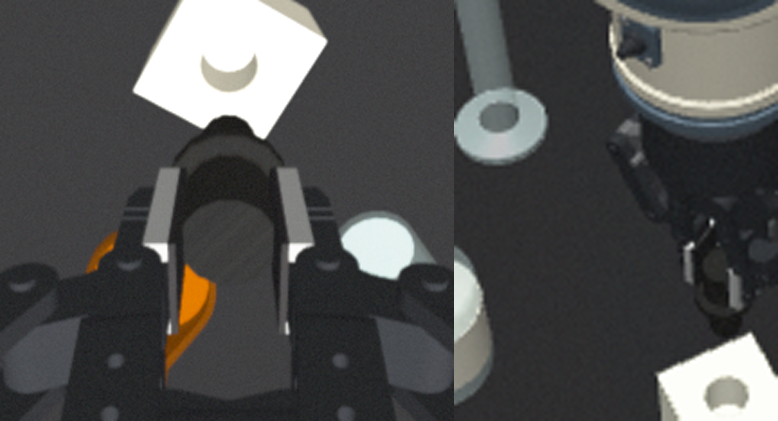

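The stopper is held and hangs straight. In the crop its grip top is at (229,243), the collar front edge at y≈135, and the plug foot just above at y≈117.

Run:
```python
from h import *
import pickle
np.set_printoptions(precision=4,suppress=True)
c=pickle.load(open("w4.pkl","rb"));s=readout.read_state();R=Ro.from_quat(s['ee_rot'])
f=lambda p:(130+p[0]/1.8,150+p[1]/1.8)
for n,p,z in [("top",(229,243),.212),("topfront",(229,198),.212),("collarfront",(228,135),.186),("collarL",(174,185),.186),("collarR",(284,185),.186),("footfront",(228,117),.15)]:
    P=atz("wrist",f(p),z,s=1,c=c);print(n,P,R.inv().apply(P-s['ee_pos'])*1000)
```

```text
top [0.4919 0.3095 0.212 ] [ -0.7355  -0.5195 -19.494 ]
topfront [0.4928 0.3215 0.212 ] [ 11.2801  -0.5272 -19.5032]
collarfront [0.4929 0.3258 0.186 ] [15.6173 -0.662   6.4937]
collarL [0.4769 0.312  0.186 ] [  0.5828 -15.5939   6.5242]
collarR [0.5072 0.3096 0.186 ] [ 0.5524 14.8314  6.4854]
footfront [0.4923 0.3164 0.15  ] [ 6.2159 -0.5279 42.5007]
```

Call:
carry_out([
  {"x": -4, "y": -1.2, "z": 0, "yaw": 0},
  {"x": -8, "y": -2.4, "z": 0, "yaw": 0},
  {"x": -12, "y": -3.6, "z": 0, "yaw": 0},
  {"x": -15, "y": -4.5, "z": 0, "yaw": 0},
  {"x": -16.6, "y": -5, "z": 0, "yaw": 0},
  {"x": -16.6, "y": -5, "z": 0, "yaw": 0},
  {"x": -16.6, "y": -5, "z": 0, "yaw": 0},
  {"x": -16.6, "y": -5, "z": 1.5, "yaw": 0},
  {"x": -16.6, "y": -5, "z": 3, "yaw": 0},
  {"x": -16.6, "y": -5, "z": 3, "yaw": 0},
])

```text
clock: 6.45
ee_pos: [0.4299, 0.1495, 0.1617]
ee_rot: [0.733, 0.68, -0.001, -0.001]
force: [-1.0, 0.3, -0.2]
width: 0.25
```

Run:
```python
from h import *
import cv2,pickle
np.set_printoptions(precision=4,suppress=True)
s=readout.read_state();print(s['ee_pos'],s['clock'],s['width'],s['force'])
c=cams.get_calibration("wrist");pickle.dump(c,open("w5.pkl","wb"))
a=cams.grab_frame("wrist");b=cams.grab_frame("side")
i=np.hstack([cv2.resize(a[150:384,130:382],None,fx=1.8,fy=1.8,interpolation=2),cv2.resize(b[210:310,260:340],(337,421),interpolation=2)])
cv2.imwrite("pics/w5.png",i[:,:,::-1])
```

```text
[0.4299 0.1495 0.1617] 6.45 0.25037446745191166 [-0.9561  0.3344 -0.2069]
```

View pics/w5.png

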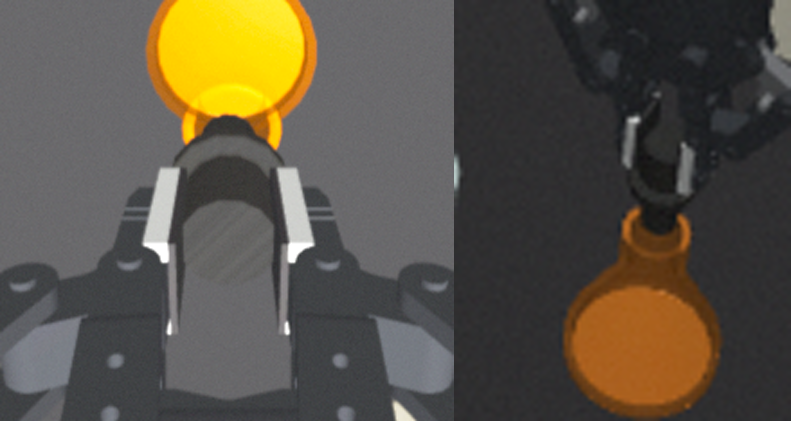

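The plug foot sits just above the ring of the mouth, centred to about 1 mm, so I'm lowering it.

Call:
carry_out([
  {"x": 0, "y": 0, "z": 0.6, "yaw": 0},
  {"x": 0, "y": 0, "z": 1.2, "yaw": 0},
  {"x": 0, "y": 0, "z": 1.8, "yaw": 0},
  {"x": 0, "y": 0, "z": 2.3, "yaw": 0},
  {"x": 0, "y": 0, "z": 2.8, "yaw": 0},
  {"x": 0, "y": 0, "z": 2.8, "yaw": 0},
])

```text
clock: 7.15
ee_pos: [0.4301, 0.1487, 0.1346]
ee_rot: [0.734, 0.68, -0.0, -0.0]
force: [-0.6, -0.4, -0.1]
width: 0.25
```

Call:
carry_out([
  {"x": 0, "y": 0, "z": 0.3, "yaw": 0},
  {"x": 0, "y": 0, "z": 0.6, "yaw": 0},
  {"x": 0, "y": 0, "z": 0.9, "yaw": 0},
  {"x": 0, "y": 0, "z": 1.1, "yaw": 0},
  {"x": 0, "y": 0, "z": 1.1, "yaw": 0},
])

```text
clock: 7.65
ee_pos: [0.4303, 0.1488, 0.124]
ee_rot: [0.734, 0.68, -0.0, -0.0]
force: [0.7, 1.3, -0.8]
width: 0.245
```

Call:
carry_out([
  {"x": 0, "y": 0, "z": 0.1, "yaw": 0},
  {"x": 0, "y": 0, "z": 0.2, "yaw": 0},
  {"x": 0, "y": 0, "z": 0.2, "yaw": 0},
  {"x": 0, "y": 0, "z": 0.2, "yaw": 0},
])

```text
clock: 8.05
ee_pos: [0.4306, 0.1488, 0.1235]
ee_rot: [0.734, 0.68, 0.001, 0.0]
force: [-7.2, -2.0, 29.9]
width: 0.252
```

Call:
carry_out([
  {"x": 0, "y": 0, "z": -0.1, "yaw": 0},
  {"x": 0, "y": 0, "z": -0.1, "yaw": 0},
])

```text
clock: 8.25
ee_pos: [0.4307, 0.1488, 0.1236]
ee_rot: [0.734, 0.68, 0.0, 0.0]
force: [-0.8, -0.6, 9.8]
width: 0.251
```

Call:
carry_out([
  {"x": 0, "y": 0, "z": 0, "yaw": 0},
  {"x": 0, "y": 0, "z": 0, "yaw": 0},
  {"x": 0, "y": 0, "z": 0, "yaw": 0},
  {"x": 0, "y": 0, "z": 0, "yaw": 0},
  {"x": 0, "y": 0, "z": 0, "yaw": 0},
  {"x": 0, "y": 0, "z": -0.5, "yaw": 0},
  {"x": 0, "y": 0, "z": -2, "yaw": 0},
  {"x": 0, "y": 0, "z": -5, "yaw": 0},
  {"x": 0, "y": 0, "z": -8, "yaw": 0},
  {"x": 0, "y": 0, "z": -11, "yaw": 0},
], hand=0.8)

```text
clock: 9.25
ee_pos: [0.4302, 0.1487, 0.2348]
ee_rot: [0.734, 0.68, -0.0, -0.0]
force: [-0.2, 0.1, 0.2]
width: 0.802
```

Call:
carry_out([
  {"x": -4, "y": 0, "z": 0, "yaw": 0},
  {"x": -6, "y": 0, "z": 0, "yaw": 0},
  {"x": -6, "y": 0, "z": 0, "yaw": 0},
  {"x": -6, "y": 0, "z": 0, "yaw": 0},
])

```text
clock: 9.65
ee_pos: [0.4259, 0.0888, 0.2336]
ee_rot: [0.734, 0.679, 0.0, 0.0]
force: [-0.0, 0.7, 0.0]
width: 0.8
```

Run:
```python
from h import *
import cv2,pickle
np.set_printoptions(precision=4,suppress=True)
s=readout.read_state();print(s['ee_pos'],s['clock'],s['width'],s['force'])
c=cams.get_calibration("wrist");pickle.dump(c,open("w6.pkl","wb"))
a=cams.grab_frame("wrist");b=cams.grab_frame("side");t=cams.grab_frame("top")
np.save("t.npy",t);np.save("b.npy",b)
i=np.vstack([np.hstack([cv2.resize(a[60:260,100:360],(390,300),interpolation=2),cv2.resize(b[210:310,260:360],(300,300),interpolation=2)]),
 np.hstack([cv2.resize(b[85:185,310:410],(300,300),interpolation=2),cv2.resize(t[180:280,280:410],(390,300),interpolation=2)])])
cv2.imwrite("pics/w6.png",i[:,:,::-1])
```

```text
[0.4259 0.0888 0.2336] 9.65 0.8002116990358061 [-0.0411  0.6555  0.0195]
```

View pics/w6.png

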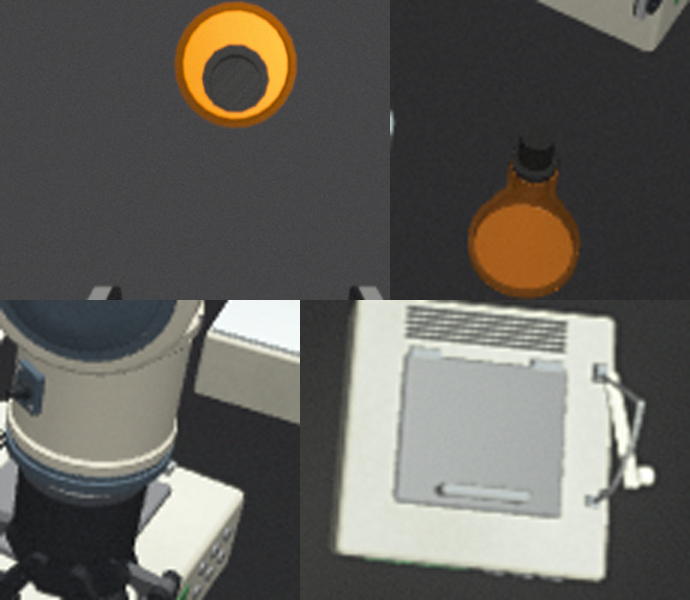

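The stopper is in place: its collar sits on the rim, centred in the flask, which stands upright. In the top crop the bar ends are at (440,489) and (527,496). Next I'll look closely at the pointer in the first side picture.

Run:
```python
from h import *
import cv2
np.set_printoptions(precision=4,suppress=True)
i=cv2.imread("pics/side0.png")[130:270,440:620];cv2.imwrite("pics/s0c.png",cv2.resize(i,(720,560),interpolation=2))
a,b=[atz("top",p,.146,s=1) for p in [(326.7,243),(355.7,245.3)]];print(a,b,(a+b)/2)
```

```text
[ 0.4746 -0.1689  0.146 ] [ 0.4701 -0.2494  0.146 ] [ 0.4723 -0.2091  0.146 ]
```

View pics/s0c.png

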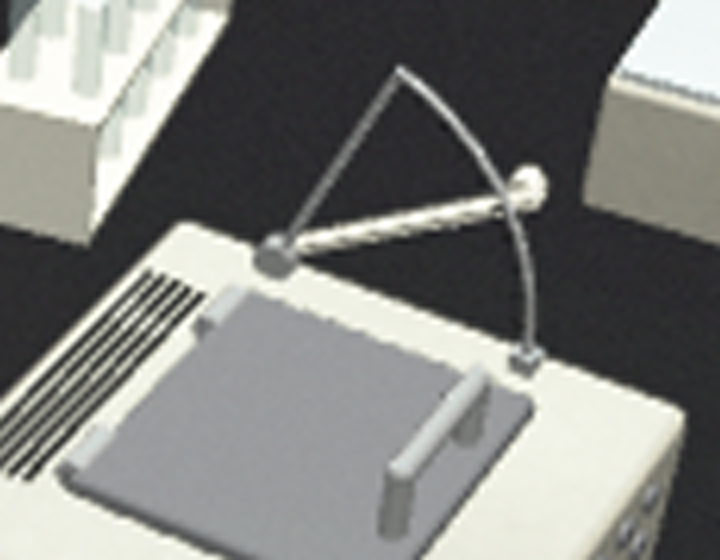

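The blade's centreline runs (300,246)→(510,203) in this crop, with the hub at (277,255), the bar's near end at (398,468) and its far end at (482,378).

```bash
cat > model.py <<'E'
from h import *
yaw=-0.071
def proj(n,P):
    c=cams.get_calibration(n);q=c['R']@P+c['t'];return np.array([c['fx']*q[0]/q[2]+c['cx'],c['fy']*q[1]/q[2]+c['cy']])
xd=np.array([np.cos(yaw),np.sin(yaw),0]);yd=np.array([-xd[1],xd[0],0]);zd=np.array([0,0,1.])
bar0=np.array([.4725,-.2095,.146]);H=bar0+.13*xd-.038*zd
def barp(th): return H-xd*(.13*np.cos(th)-.038*np.sin(th))+zd*(.13*np.sin(th)+.038*np.cos(th))
def ptr(th,r,lat=-.122): return H+yd*lat-xd*r*np.cos(th)+zd*r*np.sin(th)
E
python3 - <<'E'
from model import *
np.set_printoptions(precision=1,suppress=True)
print("side in crop px: hub",(proj("side",ptr(0,0))/.64-[440,130])*4,"bar ends",[(proj("side",bar0+s*.036*yd)/.64-[440,130])*4 for s in(1,-1)])
for th in np.arange(.45,.81,.05):
    print(round(th,2),[(proj("side",ptr(th,r))/.64-[440,130])*4 for r in (.03,.12)], "knobregion", (proj("side",ptr(th,.13))/.64-[440,130])*4,"top",(proj("top",ptr(th,.135))-[280,180])*3+[300,300])
E
```

```text
side in crop px: hub [276.6 244. ] bar ends [array([395.3, 467.7]), array([469.5, 374.3])]
0.45 [array([332.5, 240.2]), array([510.4, 228.2])] knobregion [531.2 226.7] top [623.7 494.7]
0.5 [array([331.5, 237.3]), array([506.6, 216. ])] knobregion [527.1 213.5] top [626. 491.]
0.55 [array([330.4, 234.4]), array([502.2, 203.9])] knobregion [522.4 200.4] top [628.4 487. ]
0.6 [array([329.1, 231.6]), array([497.2, 191.9])] knobregion [516.9 187.2] top [630.7 482.5]
0.65 [array([327.7, 228.7]), array([491.6, 179.9])] knobregion [510.8 174.2] top [633.  477.8]
0.7 [array([326.1, 226. ]), array([485.3, 168.1])] knobregion [504.1 161.3] top [635.2 472.7]
0.75 [array([324.5, 223.2]), array([478.5, 156.5])] knobregion [496.7 148.6] top [637.4 467.3]
0.8 [array([322.7, 220.5]), array([471.2, 145. ])] knobregion [488.7 136.1] top [639.5 461.5]
```

Run:
```python
from model import *
np.set_printoptions(precision=2,suppress=True)
for P in [(.4725,-.2095,.21),(.4725,-.2095,.13)]: print(P,totool(P))
```

```text
(0.4725, -0.2095, 0.21) [-29.47   6.91   2.32]
(0.4725, -0.2095, 0.13) [-29.47   6.91  10.32]
```

Call:
carry_out([
  {"x": -4, "y": 1, "z": 0.3, "yaw": 0},
  {"x": -8, "y": 2, "z": 0.6, "yaw": 0},
  {"x": -12, "y": 3, "z": 0.9, "yaw": 0},
  {"x": -16, "y": 4, "z": 1.2, "yaw": 0},
  {"x": -20, "y": 5, "z": 1.5, "yaw": 0},
  {"x": -24, "y": 6, "z": 1.8, "yaw": 0},
  {"x": -28, "y": 6.8, "z": 2.1, "yaw": 0},
  {"x": -29.5, "y": 6.9, "z": 2.3, "yaw": 0},
  {"x": -29.5, "y": 6.9, "z": 2.3, "yaw": 0},
  {"x": -29.5, "y": 6.9, "z": 2.3, "yaw": 0},
])

```text
clock: 10.8
ee_pos: [0.472, -0.2094, 0.2101]
ee_rot: [0.734, 0.68, 0.0, -0.001]
force: [0.7, 0.5, 0.5]
width: 0.8
```

Run:
```python
from model import *
import cv2,pickle
np.set_printoptions(precision=4,suppress=True)
s=readout.read_state();print(s['ee_pos'],s['clock'],s['joint_pos'])
c=cams.get_calibration("wrist");pickle.dump(c,open("w7.pkl","wb"))
cv2.imwrite("pics/w7.png",cv2.resize(cams.grab_frame("wrist")[:,:,::-1],(800,600),interpolation=2))
print("expected bar ends",[proj("wrist",bar0+k*.036*yd)/.64 for k in(1,-1)],totool((.4725,-.2095,.13)))
```

```text
[ 0.472  -0.2094  0.2101] 10.8 [-0.5334  0.3666  1.6375  0.0004  1.1385 -0.4573]
expected bar ends [array([404.6051, 247.465 ]), array([404.9872, 407.1794])] [-0.0446  0.0508  8.0203]
```

View pics/w7.png

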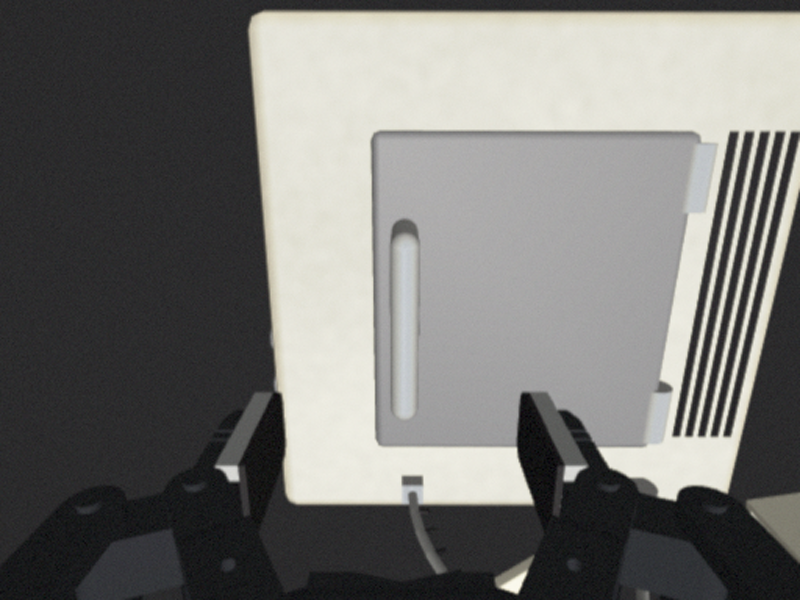

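The bar is at column 405, rows 232–418, which agrees with the prediction to about 1 mm. Descending and gripping.

Call:
carry_out([
  {"x": 0, "y": 0.05, "z": 2, "yaw": 0},
  {"x": 0, "y": 0.05, "z": 4, "yaw": 0},
  {"x": 0, "y": 0.05, "z": 6, "yaw": 0},
  {"x": 0, "y": 0.05, "z": 7.2, "yaw": 0},
  {"x": 0, "y": 0.05, "z": 8, "yaw": 0},
  {"x": 0, "y": 0.05, "z": 8, "yaw": 0},
  {"x": 0, "y": 0.05, "z": 8, "yaw": 0},
])

```text
clock: 11.55
ee_pos: [0.473, -0.2104, 0.1308]
ee_rot: [0.733, 0.68, 0.0, 0.0]
force: [0.4, 0.2, -0.1]
width: 0.802
```

Call:
carry_out([
  {"x": 0, "y": 0, "z": 0, "yaw": 0},
  {"x": 0, "y": 0, "z": 0, "yaw": 0},
  {"x": 0, "y": 0, "z": 0, "yaw": 0},
  {"x": 0, "y": 0, "z": 0, "yaw": 0},
  {"x": 0, "y": 0, "z": 0, "yaw": 0},
  {"x": 0, "y": 0, "z": 0, "yaw": 0},
  {"x": 0, "y": 0, "z": 0, "yaw": 0},
  {"x": 0, "y": 0, "z": 0, "yaw": 0},
  {"x": 0, "y": 0, "z": 0, "yaw": 0},
  {"x": 0, "y": 0, "z": 0, "yaw": 0},
], hand=0, newtons=60)

```text
clock: 12.55
ee_pos: [0.4731, -0.2106, 0.1305]
ee_rot: [0.734, 0.68, 0.0, 0.0]
force: [5.0, 1.5, 3.6]
width: 0.12
```

Run:
```python
from model import *
np.set_printoptions(precision=2,suppress=True)
R=Ro.from_quat(readout.read_state()['ee_rot'])
for th in np.arange(.05,.7,.05): print(round(th,2),R.inv().apply(barp(th)-bar0)*100)
print(R.inv().apply(barp(.58)-bar0)*100)
```

```text
0.05 [ 0.    0.21 -0.64]
0.1 [ 0.    0.45 -1.28]
0.15 [ 0.    0.72 -1.9 ]
0.2 [ 0.    1.02 -2.51]
0.25 [ 0.01  1.35 -3.1 ]
0.3 [ 0.01  1.71 -3.67]
0.35 [ 0.01  2.1  -4.23]
0.4 [ 0.01  2.51 -4.76]
0.45 [ 0.01  2.95 -5.27]
0.5 [ 0.02  3.42 -5.76]
0.55 [ 0.02  3.91 -6.23]
0.6 [ 0.02  4.42 -6.67]
0.65 [ 0.02  4.96 -7.09]
[ 0.02  4.21 -6.5 ]
```

Call:
carry_out([
  {"x": 0, "y": 0.1, "z": -0.32, "yaw": 0},
  {"x": 0, "y": 0.21, "z": -0.64, "yaw": 0},
  {"x": 0, "y": 0.33, "z": -0.96, "yaw": 0},
  {"x": 0, "y": 0.45, "z": -1.28, "yaw": 0},
  {"x": 0, "y": 0.58, "z": -1.59, "yaw": 0},
  {"x": 0, "y": 0.72, "z": -1.9, "yaw": 0},
  {"x": 0, "y": 0.87, "z": -2.2, "yaw": 0},
  {"x": 0, "y": 1.02, "z": -2.51, "yaw": 0},
  {"x": 0, "y": 1.02, "z": -2.51, "yaw": 0},
])

```text
clock: 13.45
ee_pos: [0.4826, -0.2113, 0.1556]
ee_rot: [0.734, 0.68, -0.0, -0.0]
force: [-1.0, -3.0, -5.5]
width: 0.116
```

Call:
carry_out([
  {"x": 0, "y": 0.16, "z": -0.3, "yaw": 0},
  {"x": 0, "y": 0.33, "z": -0.59, "yaw": 0},
  {"x": 0, "y": 0.51, "z": -0.88, "yaw": 0},
  {"x": 0, "y": 0.69, "z": -1.16, "yaw": 0},
  {"x": 0, "y": 0.88, "z": -1.44, "yaw": 0},
  {"x": 0, "y": 1.08, "z": -1.72, "yaw": 0},
  {"x": 0, "y": 1.28, "z": -1.99, "yaw": 0},
  {"x": 0, "y": 1.49, "z": -2.25, "yaw": 0},
  {"x": 0, "y": 1.71, "z": -2.51, "yaw": 0},
  {"x": 0, "y": 1.93, "z": -2.76, "yaw": 0},
])

```text
clock: 14.45
ee_pos: [0.5, -0.2126, 0.1829]
ee_rot: [0.734, 0.68, -0.001, -0.002]
force: [-14.8, -5.4, 2.0]
width: 0.115
```

Call:
carry_out([
  {"x": 0, "y": 0.23, "z": -0.25, "yaw": 0},
  {"x": 0, "y": 0.47, "z": -0.49, "yaw": 0},
  {"x": 0, "y": 0.72, "z": -0.73, "yaw": 0},
  {"x": 0, "y": 0.96, "z": -0.96, "yaw": 0},
  {"x": 0, "y": 1.22, "z": -1.19, "yaw": 0},
  {"x": 0, "y": 1.26, "z": -1.23, "yaw": 0},
  {"x": 0, "y": 1.26, "z": -1.23, "yaw": 0},
  {"x": 0, "y": 1.26, "z": -1.23, "yaw": 0},
])

```text
clock: 15.25
ee_pos: [0.5116, -0.2135, 0.1954]
ee_rot: [0.734, 0.68, -0.002, -0.002]
force: [-21.8, -5.3, 11.0]
width: 0.111
```

Run:
```python
from model import *
import cv2
np.set_printoptions(precision=4,suppress=True)
s=readout.read_state();print(s['ee_pos'],s['clock'],s['width'],s['force'],s['wrist_torque'])
b=cams.grab_frame("side");t=cams.grab_frame("top");w=cams.grab_frame("wrist")
print([proj("side",ptr(.58,r)) for r in(0,.13)],[proj("side",barp(.58)+k*.036*yd) for k in(1,-1)])
i=np.vstack([np.hstack([cv2.resize(b[85:185,280:410],(390,300),interpolation=2),cv2.resize(t[165:285,280:410],(325,300),interpolation=2)]),
 np.hstack([cv2.resize(w,(400,300),interpolation=2),cv2.resize(b[210:310,260:360],(315,300),interpolation=2)])])
cv2.imwrite("pics/w8.png",i[:,:,::-1])
```

```text
[ 0.5116 -0.2135  0.1954] 15.25 0.1113206579026277 [-21.8058  -5.3307  11.014 ] [-0.8869  3.8824  0.0155]
[array([325.8515, 122.2334]), array([364.6712, 113.9943])] [array([332.9515, 131.7303]), array([345.5616, 117.3842])]
```

View pics/w8.png

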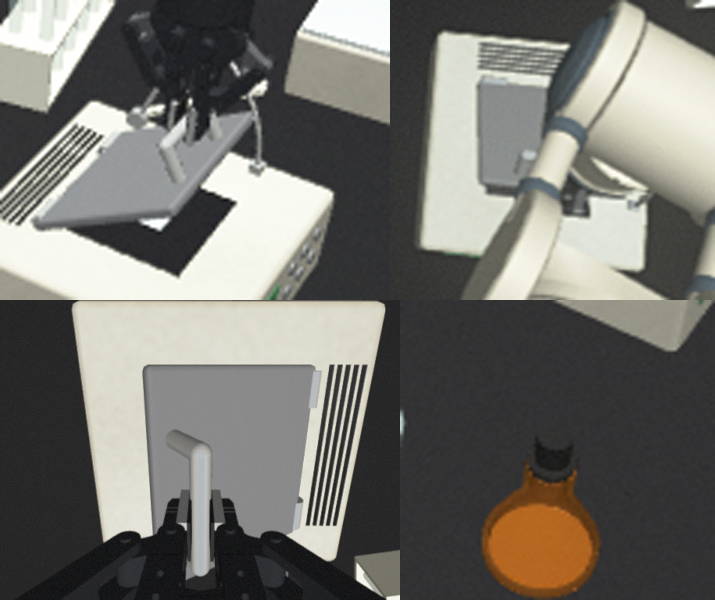

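The side view shows the lid edge nearly parallel to the pointer: slopes about 0.19 and 0.21. The bar chord gives θ≈0.565 against a pointer of about 0.58. The stoppered flask stands well. There is a ~22 N radial strain in the grip, so I'll ease it outward and raise the lid by ~0.015 rad.

Call:
carry_out([
  {"x": 0, "y": 0, "z": -0.1, "yaw": 0},
  {"x": 0, "y": 0, "z": -0.2, "yaw": 0},
  {"x": 0, "y": -0.05, "z": -0.3, "yaw": 0},
  {"x": 0, "y": -0.05, "z": -0.4, "yaw": 0},
  {"x": 0, "y": -0.05, "z": -0.4, "yaw": 0},
  {"x": 0, "y": -0.05, "z": -0.4, "yaw": 0},
])

```text
clock: 16.0
ee_pos: [0.5145, -0.2138, 0.1988]
ee_rot: [0.734, 0.68, 0.0, 0.0]
force: [6.9, -4.8, -19.8]
width: 0.113
```

Run:
```python
from model import *
import cv2
np.set_printoptions(precision=4,suppress=True)
s=readout.read_state();print(s['ee_pos'],s['clock'],s['width'],s['force'])
d=s['ee_pos']-[.4731,-.2106,.1305];ch=np.hypot(d@xd,d[2]);print(2*np.arcsin(ch/2/.13544), d@xd,d[2])
b=cams.grab_frame("side")
i=cv2.resize(b[95:165,290:390],(800,560),interpolation=cv2.INTER_CUBIC)[:,:,::-1].copy()
f=lambda p:tuple(int(v) for v in (p-[290,95])*8)
for k,th in enumerate((.5,.58,.66)):  # lid -y side edge, bottom front corner to hinge, top face (+6 mm)
    e=lambda r:H-.08*yd-xd*(r*np.cos(th)-.006*np.sin(th))+zd*(r*np.sin(th)+.006*np.cos(th))
    cv2.line(i,f(proj("side",e(0))),f(proj("side",e(.145))),[(255,0,0),(0,255,0),(0,0,255)][k],1)
    cv2.line(i,f(proj("side",ptr(th,0))),f(proj("side",ptr(th,.135))),[(255,0,0),(0,255,0),(0,0,255)][k],1)
cv2.imwrite("pics/w9.png",i)
```

```text
[ 0.5145 -0.2138  0.1988] 16.0 0.11261574560711822 [  6.8532  -4.806  -19.7778]
0.5990294305778587 0.04155624908781074 0.06827203840099128
```

View pics/w9.png

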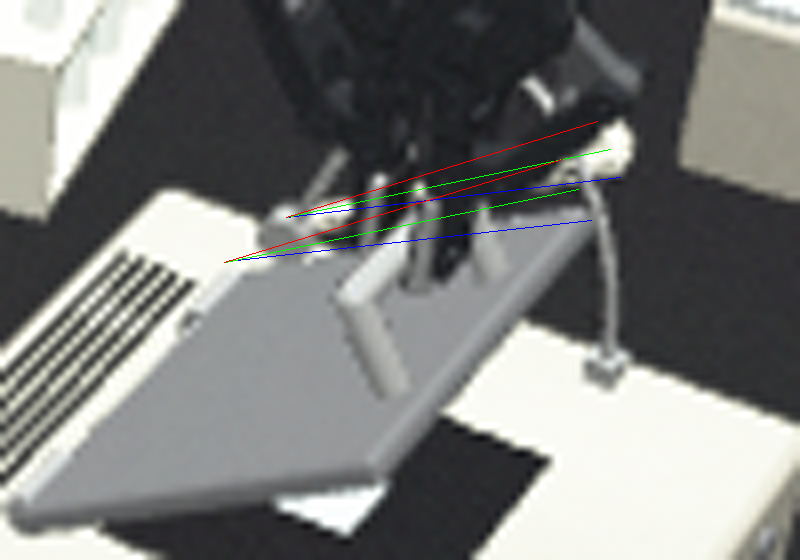

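The lid's near front corner is at about (368,460) on the top face, the far front corner at about (588,222), and the bar's near end at (350,293). The far corner lies nearer the 0.50 line than the chord suggests, so I'll fit the angle from these points.

Run:
```python
from model import *
np.set_printoptions(precision=0,suppress=True)
f=lambda P:(proj("side",P)-[290,95])*8
def L(th,r,h,y): return H+y*yd-xd*(r*np.cos(th)-h*np.sin(th))+zd*(r*np.sin(th)+h*np.cos(th))
for th in (0.,.46,.5,.54,.58,.62): print(th,"top+y",f(L(th,.145,.006,.08)),"bot+y",f(L(th,.145,-.006,.08)),"top-y",f(L(th,.145,.006,-.08)),"bar+y",f(L(th,.13,.038,.034)),"postfoot",f(L(th,.13,.006,.034)),"hinge+y",f(L(th,0,.006,.08)))
# closed lid in side0 (800px) -> same crop px: 
c=lambda p:(np.array(p)/4+[440,130])*.64
print("closed obs bar+y",(c((398,468))-[290,95])*8,"lid corner -y front",(c((530,405))-[290,95])*8,"hinge+y",(c((62,470))-[290,95])*8)
print("arc foot model?")
```

```text
0.0 top+y [408. 676.] bot+y [403. 703.] top-y [614. 406.] bar+y [442. 501.] postfoot [428. 577.] hinge+y [  7. 509.]
0.46 top+y [382. 500.] bot+y [394. 533.] top-y [597. 236.] bar+y [376. 333.] postfoot [406. 421.] hinge+y [  0. 508.]
0.5 top+y [376. 484.] bot+y [388. 517.] top-y [591. 221.] bar+y [367. 318.] postfoot [400. 407.] hinge+y [ -0. 508.]
0.54 top+y [368. 468.] bot+y [383. 501.] top-y [585. 205.] bar+y [357. 304.] postfoot [394. 393.] hinge+y [ -1. 508.]
0.58 top+y [361. 452.] bot+y [376. 485.] top-y [578. 190.] bar+y [347. 291.] postfoot [387. 379.] hinge+y [ -2. 508.]
0.62 top+y [352. 436.] bot+y [369. 469.] top-y [571. 175.] bar+y [336. 277.] postfoot [379. 365.] hinge+y [ -2. 508.]
closed obs bar+y [442. 505.] lid corner -y front [611. 424.] hinge+y [ 12. 507.]
arc foot model?
```

Allowing for the offsets seen with the lid shut, the lid is at about 0.55–0.56 and the pointer at about 0.575–0.59. I'll raise it ~0.025 rad and take out the radial pull.

Call:
carry_out([
  {"x": 0, "y": 0.1, "z": 0, "yaw": 0},
  {"x": 0, "y": 0.2, "z": -0.05, "yaw": 0},
  {"x": 0, "y": 0.3, "z": -0.05, "yaw": 0},
  {"x": 0, "y": 0.4, "z": -0.07, "yaw": 0},
  {"x": 0, "y": 0.4, "z": -0.07, "yaw": 0},
  {"x": 0, "y": 0.4, "z": -0.07, "yaw": 0},
  {"x": 0, "y": 0.4, "z": -0.07, "yaw": 0},
])

```text
clock: 16.75
ee_pos: [0.5162, -0.2139, 0.1999]
ee_rot: [0.734, 0.68, -0.001, -0.001]
force: [-12.5, -5.5, 2.0]
width: 0.111
```

Run:
```python
from model import *
import cv2
np.set_printoptions(precision=4,suppress=True)
s=readout.read_state();print(s['ee_pos'],s['clock'],s['width'],s['force'])
b=cams.grab_frame("side");o=cv2.imread("pics/side0.png")
i=np.hstack([cv2.resize(b[95:165,290:390],(400,280),interpolation=2)[:,:,::-1],cv2.resize(o[148:258,453:610],(400,280),interpolation=2)])
j=np.hstack([cv2.resize(b[210:310,260:403],(400,280),interpolation=2),cv2.resize(cams.grab_frame("wrist"),(400,280))])[:,:,::-1]
cv2.imwrite("pics/w10.png",np.vstack([i,j]))
```

```text
[ 0.5162 -0.2139  0.1999] 16.75 0.11108893695300961 [-12.477   -5.5358   1.9913]
```

View pics/w10.png

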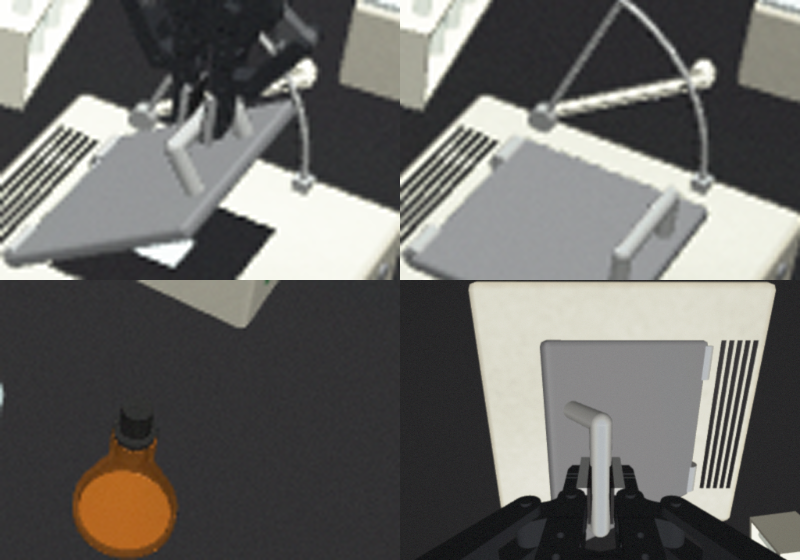

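The far lid corner is now at (588,210) in the earlier scale. Less the 18 px offset seen with the lid shut, that gives θ≈0.575, in line with the pointer. The knob has not moved and the flask is upright with its stopper home. I'll hold briefly and hand in.

Call:
carry_out([
  {"x": 0, "y": 0, "z": 0, "yaw": 0},
  {"x": 0, "y": 0, "z": 0, "yaw": 0},
  {"x": 0, "y": 0, "z": 0, "yaw": 0},
  {"x": 0, "y": 0, "z": 0, "yaw": 0},
  {"x": 0, "y": 0, "z": 0, "yaw": 0},
  {"x": 0, "y": 0, "z": 0, "yaw": 0},
])

```text
clock: 17.45
ee_pos: [0.5162, -0.2139, 0.1999]
ee_rot: [0.734, 0.68, -0.001, -0.001]
force: [-12.1, -5.7, 1.0]
width: 0.111
```

```bash
python3 -c "
from rig import readout,job
s=readout.read_state();print(s['ee_pos'],s['force'],s['width'],abs(s['dq']).max());print(job.job_done())"
```

```text
[ 0.51619197 -0.21387989  0.19990143] [-12.07750582  -5.7145761    1.01417522] 0.11120986483090313 0.0009676802640731701
the job is handed in; nothing more can be done
None
```

The stopper is in the flask and let go, and the lid is raised to the pointer and still held by its bar. I handed the job in at about 17.5 s of the 51 s; no verdict is reported.

- **Stopper:** I pressed it down until the wrist force rose to about 30 N, so the collar is on the rim. The last pictures show it centred in the upright flask.
- **Lid:** At the end the arm was still, with about 13 N at the wrist. My last estimate is 0.575 rad for the lid and about 0.575–0.59 for the pointer, inside the 0.09 rad tolerance.
- **Disagreement:** The lid and pointer angle readings spread by a few hundredths of a radian (lid about 0.54–0.60, pointer 0.55–0.61). The raw far-corner reading came out lower (about 0.50 before the last small raise), and I corrected it by an offset seen with the lid shut. The alignment is therefore likely, not exact.
- **Rest of the scene:** The pointer knob looked unmoved in the last side view. I did not re-measure the beaker, bottle or cylinder at the end; the arm kept clear of them.
- **Limits:** One move call was refused because its rows left out the yaw, which did no harm. I viewed 11 pictures, one over the budget of 10.

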